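# Stand the counter things in their matching trays

## Robot

A 6-joint arm with a two-finger parallel gripper is mounted at the origin on a cart in front of the work surface, level with it; the furniture and walls round the work are solid. World frame = base frame: x ahead of the robot, y to its left, z up, the work surface at z = 0. Lengths are in mm, angles in rad, forces in N, time in s.
With the tool pointing down it reaches from about 400 to 925 mm from the base axis. Payload 12.5 kg.
Tool frame: the origin (TCP) lies at the very end of the fingers, on their centre line; the grasp point (between the pads) lies 19 mm behind it; z points along the fingers, y is the line along which they close (so a half turn about z gives the same grasp; the last joint's range is limited). The gripper opens to 95 mm and grips with 3 to 60 N. Pads are 20 mm wide; open, the fingers measure 119 mm over their backs; the gripper's body (75 mm by 180 mm) begins 59 mm behind the grasp point.
Start: joints at [1.093, 0.491, 1.559, -0, 1.092, -0.106], TCP at [227.043, 582.321, 214.661] pointing down, gripper open.
Joint ranges: [-3.1, 3.1], [-0.84, 2.19], [0.05, 2.79], [-1.13, 4.28], [0.06, 2.93], [-2.69, 2.69]. Speed limits (rad/s): [2.22, 2.22, 2.79, 3.14, 3.14, 3.14].

## Interface

Orientations are given as [roll, pitch, yaw] about the fixed x, y, z axes, in that order (R = Rz(yaw) Ry(pitch) Rx(roll)).
In Python, from cell import env gives the robot as it stands.
- The arm moves only by the shell command python3 steer.py 'ROWS'. ROWS is a JSON list of rows, 1 to 5 of them, each an object with the fields x, y, z (the shift in shares of 600 mm (1.0 is 600 mm)), twist (a turn about the tool's z in fractions of the full range, 1 being 4 rad), aperture (the opening from 0.0 (shut) to 1.0 (fully open)); a field left out counts as zero (the opening has to be given); each row is the pose to reach, as a shift and turn from the pose commanded when the command began, along the tool's axes at that moment; what a row does not reach only later rows make up. A row lasts 1/12 s, in which the tool goes at most 41.7 mm and 0.125 rad, less where a joint would pass 70% of its speed; a pose out of reach is approached as far as the arm can. The fingers move at their own pace and stop on an object; the grip force is fixed at half the most. Time passes only in rows, so rows that do not move let the fingers close. It prints the time, the measured TCP pose, the force, the opening and the grip force at its end. No shift or turn number may pass 1 either way. Input that does not fit is refused with a message, and nothing moves.
- env.state(): the state, without advancing time (a new reading comes with each control period).
- env.read_camera(name): name is "scene" or "top" or "wrist"; returns (picture, depth): 400x640x3 uint8, red, green, blue; 400x640 float32, mm along the optical axis (not along the pixel's ray), 0 where there is no reading.
- env.camera_info(name): a dict with "vertical_fov" (degrees; the focal length in pixels is half the picture's height over the tangent of half this angle, whatever the lens; pixels are square), "cx", "cy" (the principal point, pixels), "origin" and "attitude" of the camera in the world. Camera axes: x right, y down, z forward; pixel columns grow to the right and rows downward; lengths in mm; the calibration is good to about 2 mm. A picture is of the moment at which its call begins: read the wrist's pose just before it. camera_info takes no time and is no camera call; for the wrist camera it gives the pose at the moment of the call.
- env.job_done(): hands the job in; it is judged then, once.
The state is a dict: "t": time; "joints": joint angles; "qvel": joint speeds; "tau": joint torques, N m; "eef_pos": TCP position; "tcp_rot": TCP orientation; "ft_force": force on the tool from outside, world axes, zero at the start; "moment": the same for the moment, N m; "opening": opening from 0.0 (shut) to 1.0 (fully open); "grip_force": force on a finger pad.
Only numpy, scipy, OpenCV 4.12 (cv2) and the standard library are available. Lean on these libraries where they do the work, as an engineer would, in place of code of your own. Each camera call takes 0.05 s, during which the arm holds its last target. There are 200 camera calls.

## Task

Put the black-lidded jar, the salt shaker, the cup and the soap bottle away in their four little wooden trays, each in the one whose outline matches it: the jar in the larger round tray, the shaker in the smaller round one, the bottle in the oblong one lying the same way as the tray, and the cup in the cup-shaped one with its handle over the arm. Each should stand upright and flat on the tray's floor inside the rim; do not knock anything over, and leave the tin and the flat tub where they stand.

Things in the scene. Friction and masses are not known exactly. Their poses are not given: they have to be found in the camera images.
- jar: Wide squat glass jar with a black lid and light-brown contents, closed: 85 tall, lid 63 across (z 74 to 85), body about 60 to 63 across. About 0.3 kg. Origin at the centre of the underside, z up.
- shaker: Small salt shaker, clear lower half and grey domed top: 90 tall, body 44 across up to z 66, narrowing to a 34 top. About 0.1 kg. Origin at the centre of the underside, z up.
- mug: Small cream-coloured cup with one handle: 56 tall, 59 across at the rim, tapering to a foot 41 across. The handle sticks out to the mug's own -y, 14 wide, z 14 to 56. Origin at underside level, 11.5 towards the handle from the cup's axis: the cup's axis is at x 0, y +11.5, the handle's end at y -42. z up. About 0.12 kg.
- bottle: Clear pump soap bottle, pink label, 155 tall, 0.1 kg. Oblong body 34 (x) by 57 (y), middle at x -5, y 0. On the axis x -5, y -1: shoulder 32 across, z 101 to 117; round neck 22 across, z 117 to 138, good to grip; pump head z 138 to 155, its nozzle reaching 43 from the axis in direction x +29, y +32 (close on the neck square to it to clear it). Origin at underside level, z up.
- jar_tray: Light-wood tray with dark rim, fixed; floor 6 mm above the worktop, rim 8 mm wide, its crest 10 mm above the worktop. Round, the larger of the two round ones: inside the rim 80 across. For the jar. Origin at worktop level at its centre, z up.
- shaker_tray: Light-wood tray with dark rim, fixed; floor 6 mm above the worktop, rim 8 mm wide, its crest 10 mm above the worktop. Round, the smaller of the two round ones: inside the rim 58 across. For the shaker. Origin at worktop level at its centre, z up.
- mug_tray: Light-wood tray with dark rim, fixed; floor 6 mm above the worktop, rim 8 mm wide, its crest 10 mm above the worktop. Outline like a cup seen from above: a round well 56 across inside, with an arm for the handle, 22 wide inside, that runs to the tray's own -y and ends 58 from the well's centre (62 to the crest of the rim). For the mug. Origin at worktop level at the centre of the round well, z up.
- bottle_tray: Light-wood tray with dark rim, fixed; floor 6 mm above the worktop, rim 8 mm wide, its crest 10 mm above the worktop. Oblong with rounded corners: inside the rim 50 along its x by 73 along its y. For the bottle, either way round. Origin at worktop level at its centre, z up.
- tin: Food tin, 72 tall, 57 across, loose; not part of the job, to be left where it stands. Origin at the centre of the underside. (Beyond the work a wall cabinet hangs over the worktop: its front is at x 610, its underside at z 480.)
- tub: Flat round cream tub, 32 tall, 90 across, loose; not part of the job, to be left where it stands. Origin at the centre of the underside.

How it is judged (in metres and radians):
At the end, for the whole second after the job is handed in: Each thing stands released and still on its own tray's floor, leaning under 0.1 rad: jar within 13 mm, shaker within 12 mm, bottle within 17 mm of the tray's centre, cup in the well within about 12 mm; bottle's long side (either way round) and cup's handle within 0.35 rad of the tray's (horizontal distance between jar and jar_tray below 0.013 m and horizontal distance between shaker and shaker_tray below 0.012 m and horizontal distance between bottle and bottle_tray below 0.017 m and x of mug in the frame of mug_tray between -0.015 and 0.015 m and y of mug in the frame of mug_tray between -0.026 and 0 m and angle between the y axis of mug and the y axis of mug_tray, either way round below 0.35 rad and angle between the y axis of bottle and the y axis of bottle_tray, either way round below 0.35 rad and z of jar in the frame of jar_tray below 0.009 m and angle between each of jar, shaker, mug, bottle's own z axis and vertical below 0.1 rad and linear speed of each of jar, shaker, mug, bottle below 0.02 m/s and z of shaker in the frame of shaker_tray below 0.009 m and z of mug in the frame of mug_tray below 0.009 m and z of bottle in the frame of bottle_tray below 0.009 m); the robot touches nothing.
It fails at once if the tin or the flat tub is pushed from its place (more than 30 mm) or tipped over (distance of any of tin, tub from where it was at the start of the episode above 0.03 m or angle between any of tin, tub's own z axis and vertical above 0.6 rad).
It fails at once if the jar, shaker, mug or bottle is tipped right over (more than 45 degrees) (angle between any of jar, shaker, mug, bottle's own z axis and vertical above 0.79 rad).
It also fails if it takes over 128 s, if anything falls off the work surface, if the arm or the gripper's body presses on something with over 40 N, if the wrist force passes 120 N, or if a joint passes its speed limit or range.

## Working session

There is one attempt and no reset: what is moved stays moved. The work goes in short steps, Python scripts to look and compute and a shell command to move; the robot and the scene stay as the last step left them, time stands still between calls to the robot, and variables do not carry over. Pictures are saved under pics/ and viewed, at most 14 in all, crops included, and the job is handed in when it is done.

```bash
ls; mkdir -p pics
cat > h.py <<'E'
import numpy as np, cv2
from scipy.spatial.transform import Rotation as R
from cell import env
def cam(n):
    i=env.camera_info(n); p,d=env.read_camera(n); return i,p,d
def rot(i):
    a=np.array(i["attitude"],float)
    return a if a.shape==(3,3) else R.from_euler('xyz',a).as_matrix()
def f(i): return 200/np.tan(np.radians(i["vertical_fov"])/2)
def ray(i,u,v):
    return rot(i)@np.array([(u-i["cx"])/f(i),(v-i["cy"])/f(i),1.0])
def onplane(i,u,v,z):
    r=ray(i,u,v);o=np.array(i["origin"],float); return o+r*(z-o[2])/r[2]
def pts(i,d):
    v,u=np.mgrid[0:400,0:640]
    c=np.stack([(u-i["cx"])/f(i)*d,(v-i["cy"])/f(i)*d,d],-1)
    return c@rot(i).T+np.array(i["origin"],float)
E
python3 - <<'E'
from h import *
import pickle
for n in("top","scene","wrist"):
    i,p,d=cam(n); print(n,i); cv2.imwrite(f"pics/{n}0.png",p[...,::-1]); pickle.dump((i,p,d),open(n+"0.pkl","wb"))
print(env.state())
E
```

```text
cell.py
pics
steer.py
top {'vertical_fov': 45.60450446978043, 'cx': 312.90513657377767, 'cy': 196.8023832848228, 'origin': array([ 368.18546455,    4.58791275, 1314.39213394]), 'attitude': array([-3.08217940e+00, -7.94078125e-04, -1.57221550e+00])}
scene {'vertical_fov': 45.02326931978651, 'cx': 316.5519680016359, 'cy': 190.89261628630274, 'origin': array([-595.08193017, -588.93982381,  909.8744767 ]), 'attitude': array([-2.2048773 ,  0.01455107, -1.0707334 ])}
wrist {'vertical_fov': 62.64001116646717, 'cx': 323.7571998498512, 'cy': 202.95585898287047, 'origin': array([165.20762716, 605.37089175, 384.33875457]), 'attitude': array([2.90247344e+00, 1.24669257e-03, 1.19871775e+00])}
{'t': 0.15, 'joints': array([ 1.09341747e+00,  4.91409832e-01,  1.55932002e+00, -3.33841921e-05,
        1.09172361e+00, -1.05584728e-01]), 'qvel': array([ 0.00016055, -0.00222383, -0.00199465, -0.00048351, -0.00226598,
       -0.00033512]), 'tau': array([ 1.91086940e-03, -6.12889767e+01, -2.58277488e+01,  6.92521082e-02,
        4.73132939e-02, -8.79324057e-05]), 'eef_pos': array([226.94464546, 582.13766188, 214.1993548 ]), 'tcp_rot': array([-3.14073353e+00, -6.12706841e-05,  2.76981390e+00]), 'ft_force': array([-0.19126956, -0.27603582, -0.60592681]), 'moment': array([-0.00219637, -0.01034801, -0.00239991]), 'grip_force': 0.0, 'opening': 1.000080359243204}
```

View pics/top0.png

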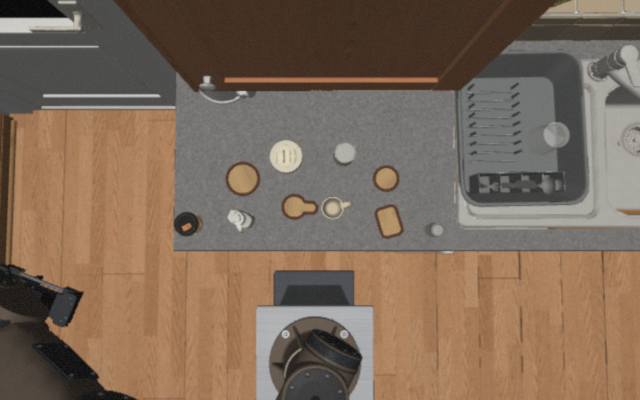

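View pics/scene0.png

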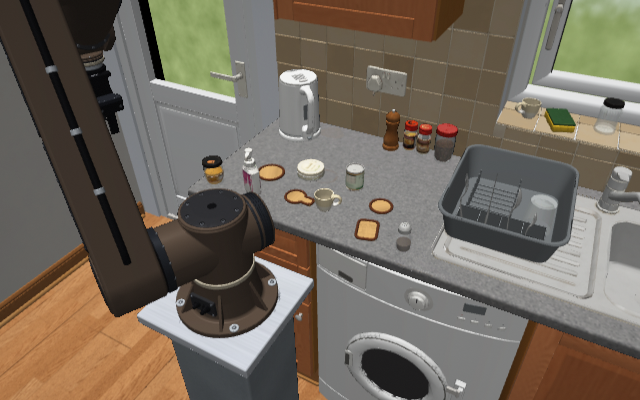

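The top view shows the jar at (187,224), bottle (238,218), mug (333,207) with its handle to the right, and shaker (437,229). The jar tray is at (242,178), mug tray (292,207) with its arm to the right, shaker tray (386,178) and bottle tray (389,221). The tin is at (345,153) and the tub at (286,156).

Run:
```python
from h import *
import pickle
for n in("top","scene"):
    i,p,d=pickle.load(open(n+"0.pkl","rb")); P=pts(i,d)
    hsv=cv2.cvtColor(p,cv2.COLOR_RGB2HSV)
    m=((hsv[...,0]<22)&(hsv[...,1]>90)&(d>0)&(P[...,2]>-15)&(P[...,2]<25)&(P[...,0]>250)&(P[...,0]<610)&(abs(P[...,1])<420)).astype(np.uint8)
    k,l,s,c=cv2.connectedComponentsWithStats(m)
    for j in range(1,k):
        if s[j,4]<60: continue
        v,u=np.nonzero(l==j)
        q=np.array([onplane(i,a,b,8) for a,b in zip(u,v)])[:,:2].astype(np.float32)
        r=cv2.minAreaRect(q)
        print(n,"tray",s[j,4],q.mean(0).round(1),"rect",np.round(r[0],1),np.round(r[1],1),round(r[2],1),"zdepth",np.median(P[...,2][l==j]).round(1))
    m=((P[...,2]>20)&(d>0)&(P[...,2]<200)&(P[...,0]>240)&(P[...,0]<560)&(abs(P[...,1])<420)).astype(np.uint8)
    k,l,s,c=cv2.connectedComponentsWithStats(m)
    for j in range(1,k):
        if s[j,4]<30: continue
        q=P[l==j]; z=np.percentile(q[:,2],97); t=q[q[:,2]>z-12]
        print(n,"obj",s[j,4],"px",c[j].round(0),"ztop",z.round(1),"top mean",t[:,:2].mean(0).round(1),"min",t[:,:2].min(0).round(0),"max",t[:,:2].max(0).round(0))
```

```text
top tray 850 [497.  198.1] rect [498.1 198.9] [88.7 88.2] 0.3 zdepth 6.0
top tray 497 [ 497.2 -197.8] rect [ 497.6 -198.2] [66.2 66.6] 89.5 zdepth 6.3
top tray 605 [419.   45.9] rect [420.7  40.3] [96.2 66. ] 89.9 zdepth 6.4
top tray 670 [ 379. -204.] rect [ 379. -204.] [85.2 62.7] 15.5 zdepth 6.4
top obj 356 px [465. 182.] ztop 112.9 top mean [ 478.5 -382.3] min [ 416. -420.] max [ 559. -367.]
top obj 216 px [343. 158.] ztop 73.4 top mean [547.7 -79.3] min [ 533. -108.] max [559. -52.]
top obj 463 px [285. 162.] ztop 36.7 top mean [539.4  78.3] min [514.  36.] max [559. 122.]
top obj 248 px [335. 206.] ztop 56.8 top mean [418.5 -58.4] min [387. -96.] max [443. -18.]
top obj 388 px [240. 219.] ztop 156.0 top mean [378.6 191.1] min [352. 177.] max [398. 207.]
top obj 548 px [187. 223.] ztop 88.4 top mean [373.4 333.2] min [343. 303.] max [403. 366.]
top obj 239 px [433. 229.] ztop 90.2 top mean [ 357.2 -316.2] min [ 342. -334.] max [ 373. -302.]
scene tray 345 [498.5 197.1] rect [500.2 195.6] [95.4 84. ] 41.9 zdepth 9.4
scene tray 326 [419.4  45. ] rect [423.9  42.6] [71.5 97.4] 15.5 zdepth 9.2
scene tray 287 [ 497.9 -197. ] rect [ 497.4 -197.5] [68.4 70.2] 27.6 zdepth 9.0
scene tray 450 [ 379.4 -204. ] rect [ 380.2 -203.5] [90.3 64.7] 16.6 zdepth 9.2
scene obj 552 px [250. 172.] ztop 157.5 top mean [376.5 189.5] min [350. 176.] max [397. 208.]
scene obj 485 px [213. 168.] ztop 90.2 top mean [368.8 330.3] min [339. 301.] max [402. 365.]
scene obj 259 px [308. 170.] ztop 38.3 top mean [535.7  74.5] min [510.  32.] max [560. 123.]
scene obj 299 px [354. 177.] ztop 74.5 top mean [545.7 -82.2] min [ 529. -107.] max [559. -50.]
scene obj 464 px [446. 207.] ztop 113.5 top mean [ 475.  -384.8] min [ 416. -420.] max [ 560. -368.]
scene obj 402 px [326. 198.] ztop 58.4 top mean [416.1 -54.4] min [382. -99.] max [447. -17.]
scene obj 363 px [404. 236.] ztop 91.0 top mean [ 351.5 -318.9] min [ 340. -335.] max [ 368. -303.]
```

The rows are not in the units I measure in: shifts go in shares of 600 mm and turns go in shares of 4 rad. I convert before sending: -145 mm / 600 = -0.2417, -115 mm / 600 = -0.1917, 0.24 rad / 4 = 0.06.

```bash
python3 steer.py '[{"x":-0.0483,"y":-0.0383,"twist":0.03,"aperture":1},{"x":-0.0967,"y":-0.0767,"twist":0.06,"aperture":1},{"x":-0.145,"y":-0.115,"twist":0.09,"aperture":1},{"x":-0.1933,"y":-0.1533,"twist":0.12,"aperture":1},{"x":-0.2417,"y":-0.1917,"twist":0.15,"aperture":1}]'; python3 steer.py '[{"twist":0.03,"aperture":1},{"twist":0.06,"aperture":1},{"twist":0.09,"aperture":1},{"twist":0.12,"aperture":1},{"twist":0.15,"aperture":1}]';python3 steer.py '[{"x":-0.05,"y":0.02,"aperture":1},{"x":-0.1,"y":0.04,"aperture":1},{"x":-0.15,"y":0.06,"aperture":1},{"x":-0.2,"y":0.08,"aperture":1},{"x":-0.22,"y":0.0883,"aperture":1}]'
cat > obj.py <<'E'
from h import *
import sys
def look(name,lo,hi,zmin=20,show=True):
    i,p,d=cam("wrist"); P=pts(i,d); cv2.imwrite(f"pics/{name}.png",p[...,::-1])
    print("tcp",env.state()["eef_pos"].round(1),env.state()["tcp_rot"].round(3))
    m=((P[...,2]>zmin)&(d>0)&(P[...,2]<170)&(P[...,0]>lo[0])&(P[...,0]<hi[0])&(P[...,1]>lo[1])&(P[...,1]<hi[1])).astype(np.uint8)
    k,l,s,c=cv2.connectedComponentsWithStats(m)
    for j in range(1,k):
        if s[j,4]<200: continue
        q=P[l==j]; z=np.percentile(q[:,2],97); t=q[q[:,2]>z-10]
        ce,ra=cv2.minEnclosingCircle(t[:,:2].astype(np.float32))
        print("px",c[j].round(0),s[j,4],"ztop",z.round(1),"circ",np.round(ce,1),round(ra,1),"min",t.min(0).round(0),"max",t.max(0).round(0))
    return i,p,d,P
E
python3 - <<'E'
from obj import *
import pickle
r=look("w1",(240,100),(600,450)); pickle.dump(r,open("w1.pkl","wb"))
E
```

```text
t: 0.57
eef_pos: [320.7, 420.9, 214.5]
tcp_rot: [-3.141, 0.0, 2.164]
ft_force: [0.1, 0.5, -0.7]
opening: 1.002
grip_force: 0.0
t: 0.98
eef_pos: [320.4, 422.3, 214.5]
tcp_rot: [-3.141, 0.0, 1.564]
ft_force: [-0.4, -0.9, 0.3]
opening: 1.001
grip_force: 0.0
t: 1.4
eef_pos: [373.8, 287.8, 214.6]
tcp_rot: [-3.141, 0.001, 1.569]
ft_force: [0.2, -0.1, -0.0]
opening: 0.999
grip_force: 0.0
tcp [374.2 287.4 214.6] [-3.141e+00  1.000e-03  1.568e+00]
px [324. 144.] 3736 ztop 86.5 circ [374.2 333.7] 31.5 min [343. 303.  77.] max [405. 365.  88.]
px [340. 252.] 894 ztop 88.2 circ [393.6 216.7] 16.0 min [378. 216.  78.] max [410. 226.  90.]
px [338. 308.] 1010 ztop 155.9 circ [386.8 196. ] 12.5 min [374. 195. 149.] max [399. 206. 157.]
```

View pics/w1.png

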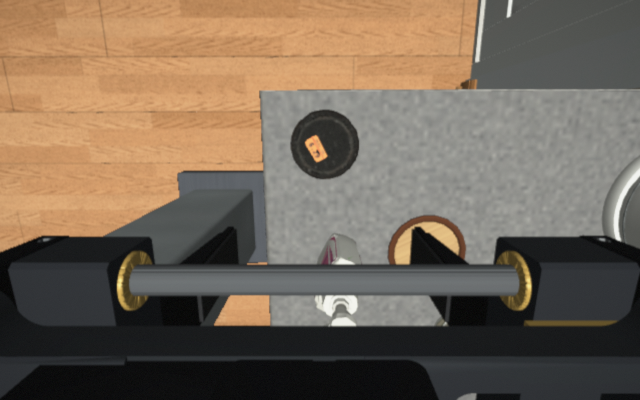

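The wrist view shows the jar lid at (324,144), the bottle near (338,300) and the jar tray at (427,255). The jar position agrees with the top view, so I'll grasp it.

Scaled: 120 mm / 600 = 0.2, 80 mm / 600 = 0.1333.

```bash
python3 steer.py '[{"x":0.0383,"aperture":1},{"x":0.0767,"aperture":1},{"x":0.0767,"z":0.0667,"aperture":1},{"x":0.0767,"z":0.1333,"aperture":1},{"x":0.0767,"z":0.2,"aperture":1}]'; python3 steer.py '[{"z":0.04,"aperture":1},{"z":0.08,"aperture":1},{"z":0.08,"aperture":0.5},{"z":0.08,"aperture":0.5},{"z":0.08,"aperture":0.5}]';python3 steer.py '[{"aperture":0.3},{"aperture":0.3},{"aperture":0.3},{"aperture":0.3},{"aperture":0.3}]'
```

```text
t: 1.87
eef_pos: [373.1, 337.2, 93.6]
tcp_rot: [3.14, -0.001, 1.571]
ft_force: [0.8, 1.0, -0.4]
opening: 1.002
grip_force: 0.0
t: 2.28
eef_pos: [373.6, 337.0, 47.7]
tcp_rot: [3.141, -0.001, 1.57]
ft_force: [-0.8, 0.7, -0.2]
opening: 0.847
grip_force: 0.0
t: 2.7
eef_pos: [373.9, 336.9, 47.8]
tcp_rot: [3.14, -0.001, 1.57]
ft_force: [0.9, 0.0, 8.1]
opening: 0.652
grip_force: 30.0
```

Scaled: 121 mm / 600 = 0.2017, 80 mm / 600 = 0.1333.

```bash
python3 steer.py '[{"z":-0.0333,"aperture":0.3},{"z":-0.0667,"aperture":0.3},{"y":0.0667,"z":-0.1,"aperture":0.3},{"y":0.1333,"z":-0.1,"aperture":0.3},{"y":0.2017,"z":-0.1,"aperture":0.3}]'; python3 steer.py '[{"twist":-0.03,"aperture":0.3},{"twist":-0.06,"aperture":0.3},{"twist":-0.09,"aperture":0.3},{"twist":-0.12,"aperture":0.3},{"twist":-0.15,"aperture":0.3}]'; python3 steer.py '[{"twist":-0.03,"aperture":0.3},{"twist":-0.06,"aperture":0.3},{"twist":-0.09,"aperture":0.3},{"twist":-0.12,"aperture":0.3},{"twist":-0.15,"aperture":0.3}]'; python3 steer.py '[{"twist":-0.03,"aperture":0.3},{"twist":-0.06,"aperture":0.3},{"twist":-0.0925,"aperture":0.3},{"twist":-0.0925,"aperture":0.3},{"twist":-0.0925,"aperture":0.3}]'
python3 - <<'E'
from h import *
for _ in range(2): env.read_camera("scene"); print(env.state()["eef_pos"].round(1),env.state()["tcp_rot"].round(3))
E
```

```text
t: 3.12
eef_pos: [495.5, 336.6, 108.9]
tcp_rot: [3.139, -0.001, 1.571]
ft_force: [-0.2, 1.0, -3.6]
opening: 0.65
grip_force: 30.0
t: 3.53
eef_pos: [493.6, 336.1, 106.7]
tcp_rot: [-3.141, -0.0, 2.175]
ft_force: [-0.0, -0.4, -3.0]
opening: 0.656
grip_force: 30.0
t: 3.95
eef_pos: [493.6, 336.2, 106.8]
tcp_rot: [-3.141, -0.0, 2.776]
ft_force: [0.4, -0.0, -2.2]
opening: 0.656
grip_force: 30.0
t: 4.37
eef_pos: [493.7, 336.2, 106.7]
tcp_rot: [-3.142, -0.0, 3.136]
ft_force: [-1.1, 0.9, -3.6]
opening: 0.652
grip_force: 30.0
[493.7 336.3 106.7] [ 3.142 -0.     3.135]
[493.8 336.3 106.7] [ 3.142 -0.     3.136]
```

Scaled: -138 mm / 600 = -0.23, -105 mm / 600 = -0.175.

```bash
python3 steer.py '[{"x":-0.0008,"y":-0.0583,"aperture":0.3},{"x":-0.0017,"y":-0.1167,"aperture":0.3},{"x":-0.0017,"y":-0.175,"aperture":0.3},{"x":-0.0017,"y":-0.23,"aperture":0.3},{"x":-0.0017,"y":-0.23,"aperture":0.3}]'
python3 - <<'E'
from h import *
i,p,d=cam("wrist"); cv2.imwrite("pics/w2.png",p[...,::-1]); print(env.state()["eef_pos"].round(1))
E
```

```text
t: 4.88
eef_pos: [494.2, 194.1, 106.7]
tcp_rot: [-3.141, -0.001, 3.134]
ft_force: [0.5, 0.4, -2.1]
opening: 0.649
grip_force: 30.0
[494.7 196.  106.9]
```

View pics/w2.png

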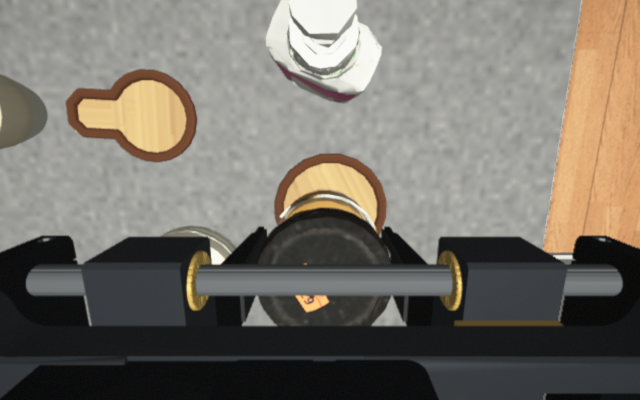

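The wrist view shows the lid centred near (325,268) and the jar tray's rim behind it, spanning u 275–387 with its top at v 153. The mug tray is at (150,115), and the bottle at (325,45).

Run:
```python
from h import *
i,p,d=cam("wrist")
print(env.state()["eef_pos"].round(1))
hsv=cv2.cvtColor(p,cv2.COLOR_RGB2HSV)
P=pts(i,d)
# dark rim pixels
rim=((hsv[...,0]<15)&(hsv[...,1]>100)&(hsv[...,2]<140)&(abs(P[...,2]-8)<8)&(d>0))
m=((hsv[...,0]<25)&(hsv[...,1]>80)&(abs(P[...,2]-8)<8)&(d>0)).astype(np.uint8)
def circ(q):
    A=np.c_[2*q,np.ones(len(q))]; s=np.linalg.lstsq(A,(q**2).sum(1),rcond=None)[0]
    return s[:2].round(1),np.sqrt(s[2]+s[:2]@s[:2]).round(1)
# jar tray: outer edge points of the rim, left/right/top
E=[]
for v in range(158,232,2):
    u=np.nonzero(m[v,250:420])[0]+250
    if len(u): E+= [(u[0],v),(u[-1],v)]
q=np.array([onplane(i,a,b,8)[:2] for a,b in E]); print("jar tray",circ(q),len(E))
lid=P[200:330,255:395].reshape(-1,3); lid=lid[(lid[:,2]>138)&(lid[:,2]<152)]
hi=np.percentile(lid[:,2],95); print("lid z",hi, np.median(lid[:,2]))
ce,r=cv2.minEnclosingCircle(lid[:,:2].astype(np.float32)); print("lid",np.round(ce,1),r,lid.min(0).round(),lid.max(0).round())
# mug tray
v,u=np.nonzero(m[60:170,60:205]); q=np.array([onplane(i,a+60,b+60,8)[:2] for a,b in zip(u,v)])
print("mug tray rect",cv2.minAreaRect(q.astype(np.float32)), q.mean(0), q.min(0),q.max(0))
w=q[q[:,1]>45]; print("well upper",w.min(0),w.max(0)); a=q[(q[:,1]<14)]; print("arm",a.min(0),a.max(0),a.mean(0))
yb=np.arange(-5,20,3)
print("armline",[q[(abs(q[:,1]-y)<1.5)][:,0].mean().round(1) for y in yb])
```

```text
[494.9 197.4 106.9]
jar tray (array([498.5, 198.3]), np.float64(46.4)) 74
lid z 145.37685363862423 144.10996853930038
lid [494.1 195.3] 33.01506423950195 [465. 164. 138.] [518. 227. 147.]
mug tray rect ((425.6997985839844, 42.60298538208008), (70.0046615600586, 99.85210418701172), 15.421353340148926) [420.48970974  45.93425918] [387.03726126  -9.66260501] [456.72163491  92.0569702 ]
well upper [387.03726126  45.00889077] [456.72163491  92.0569702 ]
arm [400.45154262  -9.66260501] [437.11136708  13.9035278 ] [418.62046816   3.40551706]
armline [np.float64(418.8), np.float64(418.7), np.float64(418.5), np.float64(418.4), np.float64(418.4), np.float64(418.7), np.float64(418.9), np.float64(419.0), np.float64(419.1)]
```

Scaled: 51.5 mm / 600 = 0.0858, 51 mm / 600 = 0.085.

```bash
python3 steer.py '[{"x":-0.0017,"y":0.0017,"z":0.0333,"aperture":0.3},{"x":-0.0017,"y":0.0017,"z":0.0633,"aperture":0.3},{"x":-0.0017,"y":0.0017,"z":0.08,"aperture":0.3},{"x":-0.0017,"y":0.0017,"z":0.085,"aperture":0.3},{"x":-0.0017,"y":0.0017,"z":0.0858,"aperture":0.3}]'; python3 steer.py '[{"z":0.0008,"aperture":0.3},{"z":0.0017,"aperture":0.3},{"z":0.0017,"aperture":0.3},{"z":0.0017,"aperture":0.3},{"z":0.0017,"aperture":0.3}]'
```

```text
t: 5.4
eef_pos: [495.4, 199.9, 54.6]
tcp_rot: [-3.141, -0.001, 3.14]
ft_force: [0.2, 0.4, -2.9]
opening: 0.652
grip_force: 30.0
t: 5.82
eef_pos: [495.8, 199.4, 54.6]
tcp_rot: [3.141, 0.001, 3.14]
ft_force: [0.4, 0.4, -3.3]
opening: 0.653
grip_force: 30.0
```

Scaled: 1 mm / 600 = 0.0017, 0.5 mm / 600 = 0.0008.

```bash
python3 steer.py '[{"z":0.0008,"aperture":0.3},{"z":0.0017,"aperture":0.3},{"z":0.0017,"aperture":0.3},{"z":0.0017,"aperture":0.3}]'|sed -n 4p;python3 steer.py '[{"z":0.0008,"aperture":0.3},{"z":0.0017,"aperture":0.3},{"z":0.0017,"aperture":0.3},{"z":0.0017,"aperture":0.3}]' | sed -n '2p;4p'
```

```text
ft_force: [-0.8, -0.4, 5.3]
eef_pos: [496.3, 199.5, 53.7]
ft_force: [-2.4, -0.1, 16.3]
```

Scaled: -180 mm / 600 = -0.3, -140 mm / 600 = -0.2333.

```bash
python3 steer.py '[{"aperture":1},{"aperture":1},{"aperture":1},{"aperture":1},{"aperture":1}]'|sed -n 2,5p; python3 steer.py '[{"z":-0.0333,"aperture":1},{"z":-0.1,"aperture":1},{"z":-0.1667,"aperture":1},{"z":-0.2333,"aperture":1},{"z":-0.3,"aperture":1}]'|sed -n 2,5p;python3 steer.py '[{"x":0.0333,"z":-0.0583,"aperture":1},{"x":0.0833,"z":-0.0833,"aperture":1},{"x":0.0833,"z":-0.0833,"aperture":1},{"x":0.0833,"z":-0.0833,"aperture":1},{"x":0.0833,"z":-0.0833,"aperture":1}]'|sed -n 2,5p
python3 - <<'E'
from obj import *
import pickle
env.read_camera("top")
r=look("w3",(300,100),(600,450)); pickle.dump(r,open("w3.pkl","wb"))
E
```

```text
eef_pos: [495.6, 199.3, 52.0]
tcp_rot: [3.142, -0.0, 3.14]
ft_force: [0.2, -0.1, 0.0]
opening: 0.948
eef_pos: [495.1, 199.2, 234.0]
tcp_rot: [-3.142, -0.0, 3.14]
ft_force: [0.8, 0.9, -0.3]
opening: 1.0
eef_pos: [445.8, 199.4, 281.7]
tcp_rot: [-3.142, -0.0, 3.14]
ft_force: [1.0, 0.2, 0.3]
opening: 1.006
tcp [446.  199.3 281. ] [-3.141e+00 -2.000e-03  3.140e+00]
px [318. 127.] 1966 ztop 155.9 circ [376.  187.6] 24.7 min [353. 177. 146.] max [399. 205. 157.]
px [324. 224.] 2525 ztop 92.6 circ [497.  198.7] 31.3 min [466. 168.  83.] max [528. 230.  95.]
px [259. 248.] 497 ztop 33.9 circ [543.5 110.3] 25.8 min [520. 100.  24.] max [567. 122.  35.]
```

View pics/w3.png

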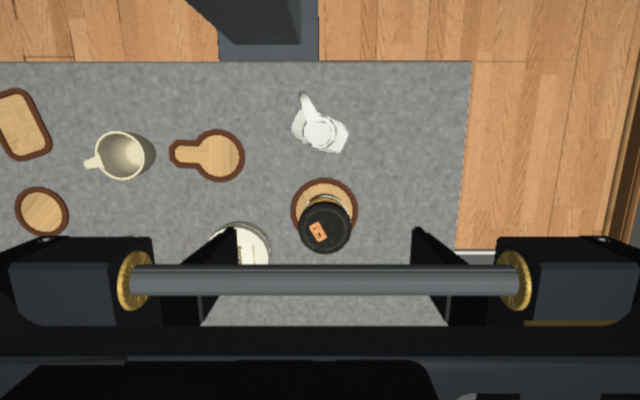

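Jar is in its tray at (497,199). The bottle's pump head is at about (320,130), with its nozzle pointing to (303,97). Next I'll measure the bottle's neck and body.

Run:
```python
from obj import *
import pickle
i,p,d,P=pickle.load(open("w3.pkl","rb"))
s=p[80:170,270:370]; cv2.imwrite("pics/w3c.png",cv2.resize(s[...,::-1],None,fx=6,fy=6,interpolation=cv2.INTER_CUBIC))
b=(P[...,0]>300)&(P[...,0]<450)&(P[...,1]>130)&(P[...,1]<260)&(d>0)
for lo,hi in((148,160),(136,148),(117,136),(98,116),(60,98),(15,60)):
    q=P[b&(P[...,2]>lo)&(P[...,2]<hi)]
    if len(q)>5:
        r=cv2.minAreaRect(q[:,:2].astype(np.float32)); print(lo,len(q),q.mean(0).round(1),q.min(0).round(),q.max(0).round(),np.round(r[0],1),np.round(r[1],1),round(r[2],1))
q=P[b&(P[...,2]>148)][:,:2]; c=q.mean(0); w,V=np.linalg.eigh(np.cov((q-c).T)); print("pca dir",V[:,1], np.degrees(np.arctan2(V[1,1],V[0,1])))
```

```text
148 869 [379.7 190.1 153.9] [354. 177. 148.] [399. 205. 157.] [375.8 191.7] [47.3 23.1] 9.7
136 36 [353.6 179.4 144.8] [351. 175. 139.] [359. 186. 148.] [355.  180.7] [ 8.6 10.5] 4.4
117 98 [386.8 196.6 117.6] [373. 179. 117.] [403. 209. 119.] [387.9 193.4] [28.9 29.3] 40.7
98 136 [387.3 196.2 107. ] [371. 176.  98.] [405. 211. 116.] [388.7 194. ] [32.8 35.4] 30.4
60 743 [389.5 194.9  90.5] [365. 163.  81.] [412. 224.  98.] [387.7 193.1] [59.8 37.3] 64.0
pca dir [0.02335588 0.99972721] 88.66168494846413
```

View pics/w3c.png

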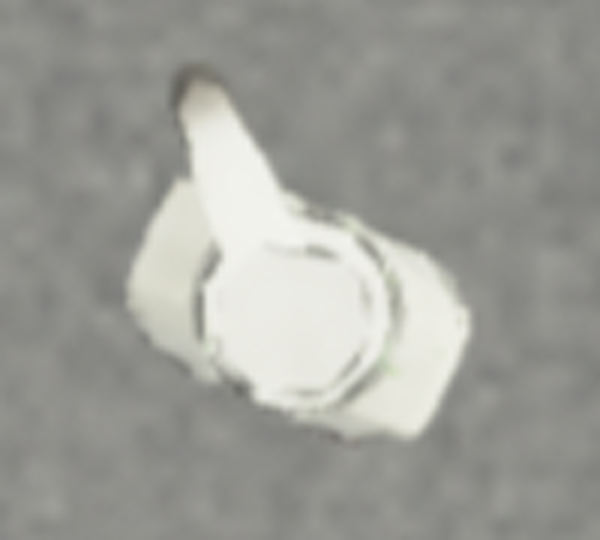

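Scaled: 58 mm / 600 = 0.0967, 43 mm / 600 = 0.0717, -0.437 rad / 4 = -0.1093.

```bash
python3 steer.py '[{"x":0.0233,"y":-0.0017,"twist":-0.0275,"aperture":1},{"x":0.0483,"y":-0.0042,"twist":-0.055,"aperture":1},{"x":0.0717,"y":-0.0067,"twist":-0.0825,"aperture":1},{"x":0.0967,"y":-0.0083,"twist":-0.1093,"aperture":1},{"x":0.0967,"y":-0.0083,"twist":-0.1093,"aperture":1}]'|sed -n 2,4p; python3 steer.py '[{"z":0.0333,"aperture":1},{"z":0.0667,"aperture":1},{"z":0.0667,"aperture":1}]'|sed -n 2,4p
python3 - <<'E'
from obj import *
env.read_camera("top"); print(env.state()["eef_pos"],env.state()["tcp_rot"])
E
```

```text
eef_pos: [386.1, 194.3, 281.2]
tcp_rot: [3.141, -0.002, -2.701]
ft_force: [0.9, 0.3, 0.4]
eef_pos: [387.3, 194.1, 239.0]
tcp_rot: [3.141, -0.005, -2.71]
ft_force: [0.2, -0.7, -0.1]
[387.79654048 194.32086113 240.64212334] [ 3.14106537 -0.00390333 -2.70918563]
```

Aligned at (387.8, 194.3). I'll descend and close slowly.

Scaled: 121.5 mm / 600 = 0.2025, 100 mm / 600 = 0.1667.

```bash
python3 steer.py '[{"z":0.0583,"aperture":1},{"z":0.1167,"aperture":1},{"z":0.1667,"aperture":1},{"z":0.2025,"aperture":1},{"z":0.2025,"aperture":0.6}]'|sed -n 2,4p; python3 steer.py '[{"aperture":0.5},{"aperture":0.4},{"aperture":0.35},{"aperture":0.3},{"aperture":0.3}]'|sed -n 2,6p;python3 steer.py '[{"aperture":0.1},{"aperture":0.1},{"aperture":0.1},{"aperture":0.1},{"aperture":0.1}]'|sed -n 2,6p
```

```text
eef_pos: [387.2, 194.2, 118.0]
tcp_rot: [3.141, -0.005, -2.708]
ft_force: [0.4, -1.0, -0.6]
eef_pos: [388.0, 194.7, 121.6]
tcp_rot: [-3.141, 0.002, -2.706]
ft_force: [-0.5, -0.4, 0.3]
opening: 0.637
grip_force: 0.0
eef_pos: [387.6, 194.5, 120.6]
tcp_rot: [3.142, 0.0, -2.706]
ft_force: [0.3, -0.5, 0.1]
opening: 0.29
grip_force: 0.0
```

```bash
python3 steer.py '[{"aperture":0.1},{"aperture":0.1},{"aperture":0.1},{"aperture":0.1},{"aperture":0.1}]'|sed -n 2,6p
```

```text
eef_pos: [387.6, 194.5, 120.6]
tcp_rot: [3.142, 0.0, -2.706]
ft_force: [-0.5, -0.2, -1.0]
opening: 0.229
grip_force: 30.0
```

Scaled: -100 mm / 600 = -0.1667, -95 mm / 600 = -0.1583, 0.436 rad / 4 = 0.109.

```bash
python3 steer.py '[{"z":-0.0333,"aperture":0.1},{"z":-0.075,"twist":0.0275,"aperture":0.1},{"z":-0.1167,"twist":0.055,"aperture":0.1},{"z":-0.1583,"twist":0.0825,"aperture":0.1},{"z":-0.1667,"twist":0.109,"aperture":0.1}]'|sed -n 2,6p;  python3 steer.py '[{"x":-0.0333,"y":-0.05,"aperture":0.1},{"x":-0.0667,"y":-0.1,"aperture":0.1},{"x":-0.1,"y":-0.15,"aperture":0.1},{"x":-0.1083,"y":-0.2083,"aperture":0.1},{"x":-0.1083,"y":-0.2583,"aperture":0.1}]'|sed -n 2,6p; python3 steer.py '[{"y":-0.0583,"aperture":0.1},{"y":-0.1167,"aperture":0.1},{"y":-0.175,"aperture":0.1},{"y":-0.2333,"aperture":0.1},{"y":-0.2917,"aperture":0.1}]'|sed -n 2,6p
```

```text
eef_pos: [388.5, 194.9, 223.9]
tcp_rot: [3.14, 0.004, 3.135]
ft_force: [0.4, -0.1, -1.1]
opening: 0.228
grip_force: 30.0
eef_pos: [453.4, 37.5, 220.4]
tcp_rot: [-3.142, 0.0, 3.141]
ft_force: [-0.3, -0.8, -1.8]
opening: 0.223
grip_force: 30.0
eef_pos: [451.9, -137.2, 220.5]
tcp_rot: [3.141, -0.0, 3.141]
ft_force: [0.6, -0.4, -2.2]
opening: 0.226
grip_force: 30.0
```

Scaled: 72 mm / 600 = 0.12, -69 mm / 600 = -0.115, 0.436 rad / 4 = 0.109.

```bash
python3 steer.py '[{"x":0.03,"y":-0.0283,"twist":0.0275,"aperture":0.1},{"x":0.06,"y":-0.0567,"twist":0.055,"aperture":0.1},{"x":0.09,"y":-0.0867,"twist":0.0825,"aperture":0.1},{"x":0.12,"y":-0.115,"twist":0.109,"aperture":0.1},{"x":0.12,"y":-0.115,"twist":0.109,"aperture":0.1}]'|sed -n 2,4p;python3 steer.py '[{"z":0.05,"aperture":0.1},{"z":0.0833,"aperture":0.1},{"z":0.1,"aperture":0.1},{"z":0.1,"aperture":0.1}]'|sed -n 2,4p
python3 - <<'E'
from obj import *
env.read_camera("top"); 
i,p,d=cam("wrist"); cv2.imwrite("pics/w4.png",p[...,::-1]); print(env.state()["eef_pos"],env.state()["tcp_rot"])
E
```

```text
eef_pos: [378.0, -206.1, 220.4]
tcp_rot: [-3.141, -0.001, 2.696]
ft_force: [0.6, 0.6, -0.9]
eef_pos: [379.7, -203.7, 158.8]
tcp_rot: [3.141, -0.004, 2.706]
ft_force: [-0.2, -0.0, -1.9]
[ 380.49332611 -204.32954     160.70199975] [ 3.14134380e+00 -6.00691039e-04  2.70560746e+00]
```

View pics/w4.png

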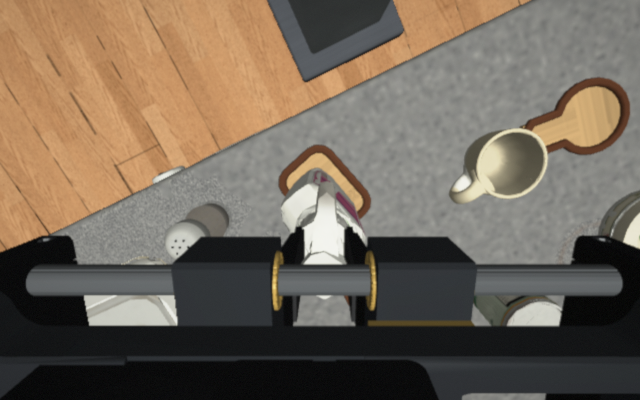

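The bottle hangs over its tray at about (325,200) and lies along it. The shaker is at (190,235) and the mug at (510,160).

Scaled: 32 mm / 600 = 0.0533, 30 mm / 600 = 0.05.

```bash
python3 steer.py '[{"z":0.02,"aperture":0.1},{"z":0.04,"aperture":0.1},{"z":0.05,"aperture":0.1},{"z":0.0533,"aperture":0.1},{"z":0.0533,"aperture":0.1}]'|sed -n '2p;4p';python3 steer.py '[{"z":0.0008,"aperture":0.1},{"z":0.0017,"aperture":0.1},{"z":0.0017,"aperture":0.1},{"z":0.0017,"aperture":0.1}]'|sed -n '2p;4p';python3 steer.py '[{"z":0.0008,"aperture":0.1},{"z":0.0017,"aperture":0.1},{"z":0.0017,"aperture":0.1},{"z":0.0017,"aperture":0.1}]'|sed -n '2p;4p'
```

```text
eef_pos: [380.5, -204.5, 128.9]
ft_force: [-0.6, -0.0, -1.7]
eef_pos: [380.4, -204.5, 127.9]
ft_force: [-0.6, -0.3, -1.2]
eef_pos: [380.3, -204.5, 126.6]
ft_force: [0.4, -0.9, -1.2]
```

Scaled: 1 mm / 600 = 0.0017, 0.5 mm / 600 = 0.0008.

```bash
python3 steer.py '[{"z":0.0008,"aperture":0.1},{"z":0.0017,"aperture":0.1},{"z":0.0017,"aperture":0.1},{"z":0.0017,"aperture":0.1}]'|sed -n '2p;4p';python3 steer.py '[{"z":0.0005,"aperture":0.1},{"z":0.0008,"aperture":0.1},{"z":0.0008,"aperture":0.1},{"z":0.0008,"aperture":0.1}]'|sed -n '2p;4p'
```

```text
eef_pos: [380.6, -204.7, 126.5]
ft_force: [-2.4, 2.1, 15.0]
eef_pos: [380.8, -204.9, 126.5]
ft_force: [-4.2, 1.9, 22.5]
```

Scaled: -1 mm / 600 = -0.0017.

```bash
python3 steer.py '[{"z":-0.0017,"aperture":0.1},{"z":-0.0017,"aperture":0.3},{"z":-0.0017,"aperture":0.4},{"z":-0.0017,"aperture":0.6},{"z":-0.0017,"aperture":1}]'|sed -n '2p;4,5p'; python3 steer.py '[{"aperture":1},{"aperture":1},{"aperture":1},{"aperture":1},{"aperture":1}]'|sed -n '2p;4,5p';python3 steer.py '[{"z":-0.025,"aperture":1},{"z":-0.0833,"aperture":1},{"z":-0.15,"aperture":1},{"z":-0.2167,"aperture":1},{"z":-0.2667,"aperture":1}]'|sed -n '2p;4,5p'
python3 - <<'E'
from obj import *
import pickle
env.read_camera("top")
r=look("w5",(300,-420),(450,-100)); pickle.dump(r,open("w5.pkl","wb"))
i,p,d,P=r
b=(P[...,0]>300)&(P[...,0]<450)&(P[...,1]>-260)&(P[...,1]<-130)&(d>0)
for lo,hi in((148,165),(106,126),(60,106)):
    q=P[b&(P[...,2]>lo)&(P[...,2]<hi)]
    if len(q)>5:
        t=cv2.minAreaRect(q[:,:2].astype(np.float32)); print(lo,len(q),q.mean(0).round(1),np.percentile(q[:,2],97).round(1),np.round(t[0],1),np.round(t[1],1),round(t[2],1))
E
```

```text
eef_pos: [380.2, -204.5, 125.9]
ft_force: [-0.2, -0.7, -0.4]
opening: 0.451
eef_pos: [380.3, -204.4, 126.1]
ft_force: [0.3, -0.5, -0.2]
opening: 0.802
eef_pos: [380.3, -204.5, 289.2]
ft_force: [0.2, -1.1, 0.0]
opening: 0.999
tcp [ 381.5 -205.3  290.5] [-3.14   0.008  2.705]
px [324. 177.] 1854 ztop 161.9 circ [ 369.1 -198.6] 24.8 min [ 346. -218.  152.] max [ 392. -187.  163.]
px [237. 194.] 1091 ztop 89.3 circ [ 357.1 -318.9] 16.8 min [ 341. -336.   79.] max [ 374. -302.   92.]
148 780 [ 371.1 -201.4  159.5] 162.1 [ 368.1 -199.8] [23. 50.] 63.9
106 289 [ 375.  -203.8  119.8] 125.3 [ 376.  -204.3] [34.9 24.4] 69.1
60 702 [ 373.6 -204.4   93.8] 104.3 [ 379.3 -204.8] [60.9 36.7] 22.1
```

View pics/w5.png

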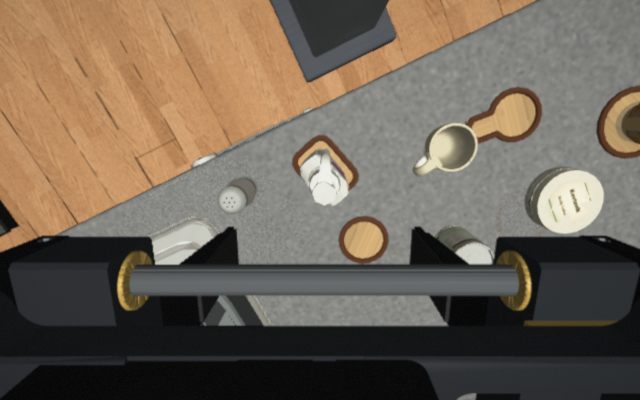

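Bottle stands in its tray with its body centre at (379,-205) and its top at 162. Next is the shaker at (357,-318.5), closing on a line tilted away from the dish rack.

Scaled: -113 mm / 600 = -0.1883, -90 mm / 600 = -0.15, 0.6 rad / 4 = 0.15.

```bash
python3 steer.py '[{"x":-0.0083,"y":-0.0383,"twist":0.03,"aperture":1},{"x":-0.0167,"y":-0.0767,"twist":0.06,"aperture":1},{"x":-0.0267,"y":-0.1133,"twist":0.09,"aperture":1},{"x":-0.035,"y":-0.15,"twist":0.12,"aperture":1},{"x":-0.0433,"y":-0.1883,"twist":0.15,"aperture":1}]'|sed -n '2,4p'; python3 steer.py '[{"z":0.0583,"twist":0.025,"aperture":1},{"z":0.1167,"twist":0.05,"aperture":1},{"z":0.175,"twist":0.0675,"aperture":1},{"z":0.2333,"twist":0.0675,"aperture":1},{"z":0.2333,"twist":0.0675,"aperture":1}]'|sed -n '2,4p'
python3 - <<'E'
from obj import *
env.read_camera("top"); r=look("w6",(300,-380),(420,-270)); print(env.state()["joints"])
E
```

```text
eef_pos: [355.5, -318.7, 285.4]
tcp_rot: [-3.142, -0.001, 2.099]
ft_force: [0.8, -0.3, -0.9]
eef_pos: [354.0, -315.7, 140.8]
tcp_rot: [-3.138, -0.009, 1.834]
ft_force: [-0.8, 1.0, 0.3]
tcp [ 355.8 -317.6  145.9] [-3.141e+00 -2.000e-03  1.835e+00]
px [327. 209.] 2319 ztop 89.3 circ [ 357.3 -318.7] 16.5 min [ 341. -335.   79.] max [ 374. -303.   91.]
px [228. 245.] 633 ztop 169.3 circ [ 304.8 -326. ] 7.9 min [ 300. -332.  159.] max [ 310. -318.  170.]
px [420. 244.] 663 ztop 169.2 circ [ 402.9 -300. ] 8.1 min [ 398. -308.  159.] max [ 405. -292.  170.]
[-8.67402752e-01  3.78596162e-01  1.98967617e+00  1.26896016e-04
  7.76038856e-01 -1.13199848e+00]
```

Scaled: 112 mm / 600 = 0.1867, 100 mm / 600 = 0.1667.

```bash
python3 steer.py '[{"x":-0.0017,"y":0.0017,"z":0.0583,"aperture":1},{"x":-0.0017,"y":0.0017,"z":0.1167,"aperture":1},{"x":-0.0017,"y":0.0017,"z":0.1667,"aperture":1},{"x":-0.0017,"y":0.0017,"z":0.1867,"aperture":1},{"x":-0.0017,"y":0.0017,"z":0.1867,"aperture":0.7}]'|sed -n '2,4p'; python3 steer.py '[{"aperture":0.3},{"aperture":0.3},{"aperture":0.3},{"aperture":0.3},{"aperture":0.3}]'|sed -n '2,6p';python3 steer.py '[{"aperture":0.3},{"aperture":0.3},{"aperture":0.3},{"aperture":0.3}]'|sed -n '2,6p'
```

```text
eef_pos: [357.5, -318.7, 33.7]
tcp_rot: [-3.141, -0.001, 1.835]
ft_force: [0.1, 0.6, 0.0]
eef_pos: [357.6, -318.9, 35.1]
tcp_rot: [3.141, 0.001, 1.835]
ft_force: [0.2, 0.7, -0.1]
opening: 0.641
grip_force: 0.0
eef_pos: [357.3, -318.6, 34.1]
tcp_rot: [3.141, 0.0, 1.835]
ft_force: [0.6, -0.8, 1.4]
opening: 0.414
grip_force: 29.7
```

Scaled: -110 mm / 600 = -0.1833, -90 mm / 600 = -0.15.

```bash
python3 steer.py '[{"z":-0.0167,"aperture":0.3},{"z":-0.05,"aperture":0.3},{"z":-0.1,"aperture":0.3},{"z":-0.15,"aperture":0.3},{"z":-0.1833,"aperture":0.3}]'|sed -n '2,6p'; python3 steer.py '[{"twist":-0.03,"aperture":0.3},{"twist":-0.06,"aperture":0.3},{"twist":-0.09,"aperture":0.3},{"twist":-0.12,"aperture":0.3},{"twist":-0.15,"aperture":0.3}]'|sed -n '2,3p';python3 steer.py '[{"twist":-0.03,"aperture":0.3},{"twist":-0.06,"aperture":0.3},{"twist":-0.09,"aperture":0.3},{"twist":-0.12,"aperture":0.3},{"twist":-0.15,"aperture":0.3}]'|sed -n '2,3p';python3 steer.py '[{"x":-0.05,"y":0.0333,"twist":-0.0268,"aperture":0.3},{"x":-0.1,"y":0.075,"twist":-0.0268,"aperture":0.3},{"x":-0.15,"y":0.1167,"twist":-0.0268,"aperture":0.3},{"x":-0.2,"y":0.1583,"twist":-0.0268,"aperture":0.3},{"x":-0.2333,"y":0.2,"twist":-0.0268,"aperture":0.3}]'|sed -n '2,6p'
python3 - <<'E'
from h import *
env.read_camera("top"); print(env.state()["eef_pos"],env.state()["tcp_rot"])
E
```

```text
eef_pos: [357.4, -318.7, 147.0]
tcp_rot: [3.141, 0.001, 1.835]
ft_force: [0.4, -0.1, -2.1]
opening: 0.415
grip_force: 29.6
eef_pos: [357.1, -318.4, 144.8]
tcp_rot: [3.142, 0.0, 2.441]
eef_pos: [357.1, -318.4, 144.7]
tcp_rot: [3.141, -0.0, 3.041]
eef_pos: [511.4, -213.0, 144.8]
tcp_rot: [-3.141, 0.001, -3.141]
ft_force: [-0.8, -0.4, -1.1]
opening: 0.415
grip_force: 29.6
[ 513.68231893 -209.78417206  144.76167604] [ 3.14117572e+00  1.75809016e-03 -3.13934896e+00]
```

The rows are not in the units I measure in: shifts go in shares of 600 mm and turns go in shares of 4 rad. I convert before sending: 60 mm / 600 = 0.1, 50 mm / 600 = 0.0833.

```bash
python3 steer.py '[{"x":0.0133,"y":0.01,"z":0.0167,"aperture":0.3},{"x":0.0267,"y":0.02,"z":0.05,"aperture":0.3},{"x":0.0267,"y":0.02,"z":0.0833,"aperture":0.3},{"x":0.0267,"y":0.02,"z":0.1,"aperture":0.3},{"x":0.0267,"y":0.02,"z":0.1,"aperture":0.3}]'|sed -n '2,3p'
python3 - <<'E'
from h import *
env.read_camera("top"); i,p,d=cam("wrist"); cv2.imwrite("pics/w7.png",p[...,::-1]);print(env.state()["eef_pos"],env.state()["tcp_rot"])
P=pts(i,d);hsv=cv2.cvtColor(p,cv2.COLOR_RGB2HSV)
m=((hsv[...,0]<25)&(hsv[...,1]>80)&(abs(P[...,2]-8)<8)&(d>0)&(P[...,0]>440)&(abs(P[...,1]+198)<60))
v,u=np.nonzero(m); E=[]
for r in range(v.min()+3,v.max(),2):
    w=u[v==r]
    if len(w): E+=[(w.min(),r),(w.max(),r)]
q=np.array([onplane(i,a,b,8)[:2] for a,b in E]); print(len(E),v.min(),v.max(),q.min(0),q.max(0))
S=P[(d>0)&(P[...,2]>125)&(P[...,2]<145)&(abs(P[...,0]-497)<28)&(abs(P[...,1]+198)<19)]; print("shaker top",S.min(0),S.max(0),len(S))
E
```

```text
eef_pos: [492.5, -201.8, 82.8]
tcp_rot: [3.14, -0.003, -3.141]
[ 493.48891655 -202.48822727   84.63188376] [3.14150223e+00 4.64435010e-06 3.14158757e+00]
54 174 231 [ 466.47671105 -233.5720878 ] [ 507.74983721 -162.2223074 ]
shaker top [ 474.67351854 -216.99501127  125.00608716] [ 506.10324841 -179.04829929  144.80076014] 2834
```

View pics/w7.png

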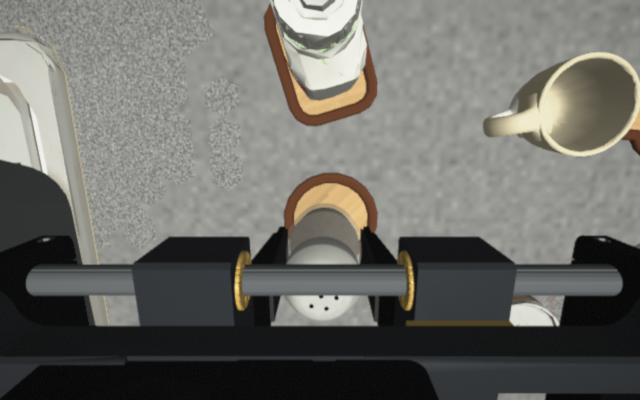

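Scaled: 42 mm / 600 = 0.07, 4.5 mm / 600 = 0.0075.

```bash
python3 steer.py '[{"x":-0.0067,"y":0.0075,"z":0.0167,"aperture":0.3},{"x":-0.0067,"y":0.0075,"z":0.0367,"aperture":0.3},{"x":-0.0067,"y":0.0075,"z":0.0567,"aperture":0.3},{"x":-0.0067,"y":0.0075,"z":0.0683,"aperture":0.3},{"x":-0.0067,"y":0.0075,"z":0.07,"aperture":0.3}]'|sed -n '2p;4p'; python3 steer.py '[{"aperture":0.3},{"z":0.0017,"aperture":0.3},{"z":0.0017,"aperture":0.3},{"z":0.0017,"aperture":0.3}]'|sed -n '2p;4p'; python3 steer.py '[{"z":0.0017,"aperture":0.3},{"z":0.0017,"aperture":0.3},{"z":0.0017,"aperture":0.3}]'|sed -n '2p;4p'
```

```text
eef_pos: [497.2, -197.4, 41.2]
ft_force: [-0.9, -0.6, -1.1]
eef_pos: [497.5, -197.8, 41.6]
ft_force: [0.3, -0.1, -0.8]
eef_pos: [497.2, -197.7, 40.2]
ft_force: [-0.2, -0.2, -0.8]
```

Scaled: 1 mm / 600 = 0.0017.

```bash
python3 steer.py '[{"z":0.0017,"aperture":0.3},{"z":0.0017,"aperture":0.3},{"z":0.0017,"aperture":0.3}]'|sed -n '2p;4p';python3 steer.py '[{"z":0.0008,"aperture":0.3},{"z":0.0008,"aperture":0.3},{"z":0.0008,"aperture":0.3}]'|sed -n '2p;4p'
```

```text
eef_pos: [497.6, -197.7, 40.0]
ft_force: [-1.1, 2.1, 11.7]
eef_pos: [497.6, -197.7, 39.9]
ft_force: [-2.4, 2.5, 17.0]
```

Scaled: -0.8 mm / 600 = -0.0013.

```bash
python3 steer.py '[{"z":-0.0013,"aperture":0.4},{"z":-0.0013,"aperture":0.5},{"z":-0.0013,"aperture":0.8},{"z":-0.0013,"aperture":1},{"z":-0.0013,"aperture":1}]'|sed -n '2p;5p'; python3 steer.py '[{"aperture":1},{"aperture":1},{"aperture":1},{"aperture":1},{"z":-0.0167,"aperture":1}]'|sed -n '2p;5p'; python3 steer.py '[{"z":-0.05,"aperture":1},{"z":-0.1167,"aperture":1},{"z":-0.1833,"aperture":1},{"z":-0.25,"aperture":1},{"z":-0.3167,"aperture":1}]'|sed -n '2p;5p'; python3 steer.py '[{"x":0.025,"y":0.05,"twist":0.03,"aperture":1},{"x":0.05,"y":0.1,"twist":0.06,"aperture":1},{"x":0.075,"y":0.15,"twist":0.09,"aperture":1},{"x":0.1,"y":0.2,"twist":0.12,"aperture":1},{"x":0.1267,"y":0.25,"twist":0.15,"aperture":1}]'|sed -n '2,3p'; python3 steer.py '[{"twist":0.03,"aperture":1},{"twist":0.06,"aperture":1},{"twist":0.09,"aperture":1},{"twist":0.12,"aperture":1},{"twist":0.15,"aperture":1}]'|sed -n '2,3p'; python3 steer.py '[{"twist":0.03,"aperture":1},{"twist":0.06,"aperture":1},{"twist":0.0925,"aperture":1},{"twist":0.0925,"aperture":1},{"twist":0.0925,"aperture":1}]'|sed -n '2,3p'
python3 - <<'E'
from obj import *
import pickle
env.read_camera("top")
r=look("w8",(360,-260),(600,120),12); pickle.dump(r,open("w8.pkl","wb"))
E
```

```text
eef_pos: [497.2, -197.7, 39.2]
opening: 0.64
eef_pos: [496.6, -197.3, 48.4]
opening: 0.972
eef_pos: [496.7, -197.4, 242.3]
opening: 0.999
eef_pos: [420.1, -46.5, 240.1]
tcp_rot: [3.141, 0.001, 2.535]
eef_pos: [421.0, -47.5, 240.2]
tcp_rot: [3.141, 0.0, 1.936]
eef_pos: [421.1, -47.7, 239.9]
tcp_rot: [3.141, 0.0, 1.575]
tcp [421.2 -47.7 239.7] [3.141 0.    1.576]
px [449.  66.] 5980 ztop 34.0 circ [557.9  77.8] 44.7 min [513.  33.  24.] max [600. 120.  36.]
px [321. 188.] 1850 ztop 55.6 circ [420.1 -57.7] 40.8 min [388. -97.  46.] max [446. -18.  57.]
px [448. 212.] 2997 ztop 72.4 circ [561.8 -79.5] 29.2 min [ 534. -108.   62.] max [591. -51.  75.]
px [293. 310.] 1348 ztop 100.7 circ [ 384.5 -194.3] 24.5 min [ 360. -196.   91.] max [ 409. -183.  106.]
px [387. 309.] 979 ztop 94.6 circ [ 496.5 -196. ] 16.8 min [ 480. -200.   85.] max [ 513. -179.   96.]
```

View pics/w8.png

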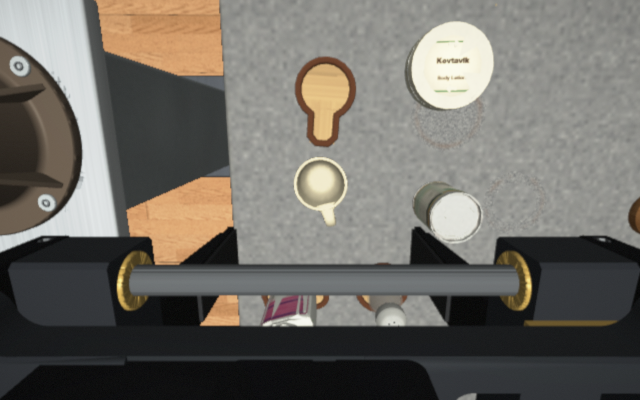

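The mug is at (320,183) with its handle to (329,222), and the cup-shaped tray is at (325,90) with its arm pointing down to (323,140). The shaker stands in its tray. Now the mug's and tray's axes.

Run:
```python
from obj import *
import pickle
i,p,d,P=pickle.load(open("w8.pkl","rb"))
b=(d>0)&(P[...,0]>370)&(P[...,0]<470)&(P[...,1]>-110)&(P[...,1]<0)
q=P[b&(P[...,2]>50)][:,:2]
def circ(q):
    A=np.c_[2*q,np.ones(len(q))]; s=np.linalg.lstsq(A,(q**2).sum(1),rcond=None)[0]
    return s[:2],np.sqrt(s[2]+s[:2]@s[:2])
c=np.array([418,-47.])
for _ in range(4):
    r=np.linalg.norm(q-c,axis=1); c,R_=circ(q[(r>22)&(r<32)])
print("rim",c,R_)
h=q[np.linalg.norm(q-c,axis=1)>33]; g=h.mean(0)-c; print("handle",h.mean(0),np.degrees(np.arctan2(g[1],g[0])),np.linalg.norm(h-c,axis=1).max())
hsv=cv2.cvtColor(p,cv2.COLOR_RGB2HSV)
m=((hsv[...,0]<25)&(hsv[...,1]>80)&(abs(P[...,2]-8)<8)&(P[...,0]>370)&(P[...,0]<480)&(P[...,1]>-20)&(P[...,1]<110)&(d>0)).astype(np.uint8)
C=max(cv2.findContours(m,0,1)[0],key=cv2.contourArea)[:,0]
t=np.array([onplane(i,a,e,8)[:2] for a,e in C])
w=t[t[:,1]>45]; tc,tr=circ(w); print("well",tc,tr, t.min(0),t.max(0))
a=t[(t[:,1]<tc[1]-42)]; 
v,u=np.nonzero(m); f_=np.array([onplane(i,x,y,8)[:2] for x,y in zip(u,v)]); A=f_[(f_[:,1]<tc[1]-40)]
g=A.mean(0)-tc; print("arm",A.mean(0),np.degrees(np.arctan2(g[1],g[0])))
```

```text
rim [418.36432715 -47.26312657] 27.596142082970047
handle [419.42006475 -26.10997738] 87.14278199886954 62.09616214848216
well [422.19400077  55.95758163] 34.38204572999773 [387.1895825  -9.6740137] [456.93664735  90.19108075]
arm [419.22101419   4.28519517] -93.29289991250553
```

Scaled: 140 mm / 600 = 0.2333, 120 mm / 600 = 0.2, -0.24 rad / 4 = -0.06.

```bash
python3 steer.py '[{"y":-0.0033,"z":0.0333,"twist":-0.03,"aperture":1},{"y":-0.005,"z":0.0833,"twist":-0.06,"aperture":1},{"y":-0.005,"z":0.15,"twist":-0.06,"aperture":1},{"y":-0.005,"z":0.2,"twist":-0.06,"aperture":1},{"y":-0.005,"z":0.2333,"twist":-0.06,"aperture":1}]'|sed -n '2,4p'
python3 - <<'E'
from obj import *
env.read_camera("top"); look("w9",(370,-110),(470,0),30)
E
```

```text
eef_pos: [417.3, -47.5, 97.3]
tcp_rot: [-3.14, -0.001, 1.815]
ft_force: [0.0, -0.4, 0.0]
tcp [417.  -47.4  97.3] [-3.137e+00 -3.000e-03  1.814e+00]
px [325. 229.] 2874 ztop 55.6 circ [416.1 -48.1] 30.5 min [387. -79.  46.] max [446. -18.  57.]
px [430. 250.] 1297 ztop 143.1 circ [464.8 -26.3] 5.5 min [460. -29. 133.] max [469. -23. 145.]
px [204. 308.] 389 ztop 156.2 circ [370.6 -65.4] 6.7 min [370. -72. 146.] max [373. -59. 161.]
px [456. 308.] 1125 ztop 169.2 circ [463.4 -33.3] 8.3 min [461. -41. 159.] max [465. -25. 170.]
```

Scaled: 67 mm / 600 = 0.1117, 55 mm / 600 = 0.0917.

```bash
python3 steer.py '[{"z":0.05,"aperture":1},{"z":0.0917,"aperture":1},{"z":0.1117,"aperture":1},{"z":0.1117,"aperture":0.8},{"z":0.1117,"aperture":0.7}]'|sed -n '2,4p';python3 steer.py '[{"aperture":0.4},{"aperture":0.4},{"aperture":0.4},{"aperture":0.4},{"aperture":0.4}]'|sed -n '2,6p';python3 steer.py '[{"aperture":0.4},{"aperture":0.4},{"aperture":0.4},{"aperture":0.4}]'|sed -n '2,6p'
```

```text
eef_pos: [418.7, -47.8, 33.2]
tcp_rot: [3.141, -0.0, 1.813]
ft_force: [0.7, -0.3, 0.1]
eef_pos: [418.5, -47.7, 32.9]
tcp_rot: [3.141, 0.0, 1.812]
ft_force: [-0.6, -0.3, 6.5]
opening: 0.594
grip_force: 30.0
eef_pos: [418.5, -47.7, 32.9]
tcp_rot: [3.141, 0.0, 1.812]
ft_force: [-1.1, 0.5, 9.4]
opening: 0.594
grip_force: 30.0
```

Scaled: -55 mm / 600 = -0.0917, -40 mm / 600 = -0.0667, 0.29 rad / 4 = 0.0725.

```bash
python3 steer.py '[{"z":-0.0167,"aperture":0.4},{"z":-0.0417,"aperture":0.4},{"z":-0.0667,"twist":0.025,"aperture":0.4},{"z":-0.0917,"twist":0.05,"aperture":0.4},{"z":-0.0917,"twist":0.0725,"aperture":0.4}]'|sed -n '2,6p';python3 steer.py '[{"x":0.05,"y":-0.0017,"aperture":0.4},{"x":0.1,"y":-0.0017,"aperture":0.4},{"x":0.15,"y":-0.0033,"aperture":0.4},{"x":0.1733,"y":-0.0033,"aperture":0.4},{"x":0.1733,"y":-0.0033,"aperture":0.4}]'|sed -n '2,6p'
python3 - <<'E'
from h import *
env.read_camera("top"); i,p,d=cam("wrist"); cv2.imwrite("pics/w10.png",p[...,::-1]);print(env.state()["eef_pos"],env.state()["tcp_rot"])
E
```

```text
eef_pos: [419.0, -47.8, 89.5]
tcp_rot: [3.139, 0.001, 1.517]
ft_force: [0.2, -0.5, -1.3]
opening: 0.597
grip_force: 30.0
eef_pos: [421.1, 58.4, 87.5]
tcp_rot: [-3.142, -0.0, 1.525]
ft_force: [0.3, -0.4, -1.5]
opening: 0.594
grip_force: 30.0
[421.19851551  56.44069382  87.4331527 ] [-3.14151082e+00 -1.10299736e-05  1.52340948e+00]
```

View pics/w10.png

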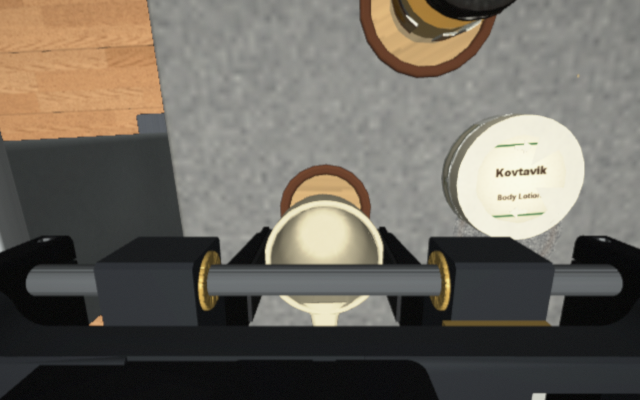

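The cup hangs level over the well, with its rim centred at (325,255) and its handle straight along the tray's arm at (323,318). Lowering.

Scaled: 46 mm / 600 = 0.0767, 40 mm / 600 = 0.0667.

```bash
python3 steer.py '[{"z":0.025,"aperture":0.4},{"z":0.05,"aperture":0.4},{"z":0.0667,"aperture":0.4},{"z":0.0767,"aperture":0.4},{"z":0.0767,"aperture":0.4}]'|sed -n '2p;4p'; python3 steer.py '[{"z":0.0017,"aperture":0.4},{"z":0.0025,"aperture":0.4},{"z":0.0025,"aperture":0.4}]'|sed -n '2p;4p'; python3 steer.py '[{"z":0.0017,"aperture":0.4},{"z":0.0017,"aperture":0.4},{"z":0.0017,"aperture":0.4}]'|sed -n '2p;4p'
```

```text
eef_pos: [420.9, 55.5, 40.5]
ft_force: [0.2, -0.9, -2.2]
eef_pos: [421.6, 56.1, 40.3]
ft_force: [0.3, 0.4, -1.7]
eef_pos: [421.4, 56.3, 39.1]
ft_force: [-0.1, -0.2, -0.8]
```

Scaled: 1 mm / 600 = 0.0017.

```bash
python3 steer.py '[{"z":0.0017,"aperture":0.4},{"z":0.0017,"aperture":0.4},{"z":0.0017,"aperture":0.4}]'|sed -n '2p;4p'; python3 steer.py '[{"z":0.0008,"aperture":0.4},{"z":0.0008,"aperture":0.4},{"z":0.0008,"aperture":0.4}]'|sed -n '2p;4p'
```

```text
eef_pos: [421.4, 56.4, 38.8]
ft_force: [-3.6, 0.5, 17.1]
eef_pos: [421.4, 56.4, 38.7]
ft_force: [-5.9, 0.2, 26.0]
```

Scaled: -1 mm / 600 = -0.0017.

```bash
python3 steer.py '[{"z":-0.0017,"aperture":0.5},{"z":-0.0017,"aperture":0.65},{"z":-0.0017,"aperture":0.8},{"z":-0.0017,"aperture":1},{"z":-0.0017,"aperture":1}]'|sed -n '2p;4,5p'; python3 steer.py '[{"aperture":1},{"aperture":1},{"aperture":1},{"z":-0.0133,"aperture":1},{"z":-0.0417,"aperture":1}]'|sed -n '5p'; python3 steer.py '[{"z":-0.0667,"aperture":1},{"z":-0.1333,"aperture":1},{"z":-0.2,"aperture":1},{"z":-0.2667,"aperture":1},{"z":-0.3333,"aperture":1}]'|sed -n '2p;4p'
python3 - <<'E'
from obj import *
env.read_camera("top")
i,p,d,P=look("w11",(340,-20),(560,260),15)
b=(d>0)&(P[...,2]>56)&(P[...,2]<66)&(abs(P[...,0]-421)<35)&(P[...,1]<95)&(P[...,1]>-30)
q=P[b]; print("mug",q.min(0),q.max(0),np.percentile(q[:,2],97)); h=q[q[:,1]<24]; print("handle",h.mean(0) if len(h) else 0)
print(env.state()["t"])
i,p,d=cam("top"); P=pts(i,d)
for n,x,y,w in(("jar",498,198,40),("shaker",497,-198,30),("bottle",379,-204,40),("tin",560,-80,40),("tub",557,78,50)):
    q=P[(d>0)&(abs(P[...,0]-x)<w)&(abs(P[...,1]-y)<w)&(P[...,2]>20)&(P[...,2]<200)]
    if len(q): z=np.percentile(q[:,2],97); t=q[q[:,2]>z-10]; print(n,z.round(1),((t.min(0)+t.max(0))/2).round(1))
E
```

```text
eef_pos: [421.3, 56.3, 38.3]
ft_force: [1.2, 0.2, 0.4]
opening: 0.805
opening: 0.996
eef_pos: [420.4, 56.3, 266.3]
ft_force: [0.3, -0.0, 0.2]
tcp [422.9  56.3 269.4] [ 3.132 -0.     1.522]
px [388.  41.] 3793 ztop 92.5 circ [497.9 199.1] 31.4 min [467. 168.  83.] max [529. 230.  94.]
px [414. 152.] 2313 ztop 33.9 circ [554.1  78.6] 43.7 min [514.  35.  24.] max [560. 122.  35.]
px [320. 183.] 1799 ztop 61.5 circ [419.5  46.4] 40.7 min [391.   6.  51.] max [449.  87.  63.]
mug [390.96838572   8.39962289  56.00065936] [449.05271679  87.00375326  62.57032119] 61.96406805268705
handle [418.26975649  17.25170576  60.03223047]
29.2333
jar 94.4 [496.6 208.   91.5]
shaker 96.3 [ 494.9 -196.3   92.5]
bottle 162.3 [ 368.1 -200.7  159.3]
tin 73.5 [561.5 -79.8  69.9]
tub 35.9 [570.6  79.2  31.8]
```

View pics/w11.png

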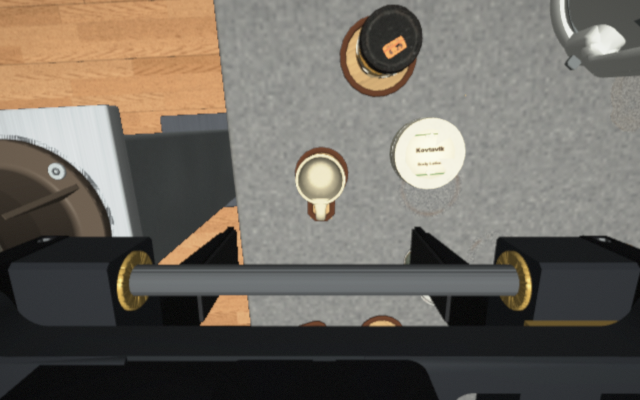

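The cup stands in its well, with its rim at (320,180), its handle over the arm at (320,208) and its top at z 62. All four are in place and clear of the robot, so I'm handing in.

Run:
```python
from h import *
print(env.job_done())
```

```text
the job is handed in; nothing more can be done
None
```

I put the jar, shaker, bottle and cup in their matching trays and handed the job in at about 29 s. My last measurements put each upright on its tray's floor within tolerance and showed no sign that the tin or tub had moved, but the hand-in returned no verdict.

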